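Thread two ring moulds onto the hanging rod and hang them on the drying stand

TASK

Take the hanging rod from the drying stand by its wooden handle, thread it through the two large steel ring moulds lying on their sides in the wire drainer, and lift both off together on the rod. Then lay the rod back in the two forks of the stand, the same way round as before, with both rings hanging from it between the forks, and let go. Leave the tape roll and the small ring mould where they are.

Things in the scene. Friction and masses are not known exactly. Their poses are not given: they have to be found in the camera images.
- rod: hanging rod, 0.16 kg: 10 mm steel bar along y with a wooden handle 18 (x) x 90 (y) x 22 (z) mm. Origin on the bar's axis at the middle of the handle: grip it here across x. Ball tip (16 mm) at y = -228 mm, tail end at y = +95 mm, bare bar beyond the handle. Starts level in the stand's forks, tip to the robot's right (-y).
- rod_tip (a point): outermost point of the ball at the tip of the rod, on the rod's axis.
- stand: drying stand, fixed, steel: base plate 75 x 310 x 8 mm, long along y, with two upright Y forks of 8 mm bar at y = +132.5 and -132.5 mm. Each fork is a 90 degree V opening upwards, 40 mm between the centres of its tips, tips 116 mm above the table. Origin at the centre of its underside.
- stand_rest (a point): fixed point of the stand where the rod's origin lies when the rod rests in both forks: y = +62.5 mm of the stand, 105 mm above the table; axes as the stand's. About 20 mm of play lengthwise (one fork 70 mm behind the handle's middle, one 195 mm ahead); the Vs centre the bar sideways.
- drainer: wire draining rack, fixed, 8 mm steel, 60 mm wide (x), 120 mm long (y): two level rails along y, 44 mm apart, axes 53 mm above the table, on four legs that rise to 73 mm as end stops at y = +-52 mm. Both ends are open at the height of the ring holes. Origin at the centre of its underside.
- ring_near_mid (a point): middle (on the axis) of the one nearer the rod's handle of two alike steel ring moulds: bottomless rings, outside diameter 69 mm, clear hole 57, length 32, 0.05 kg; z of the point along the ring's axis. It starts on its side in the drainer, axis level along the drainer's y, centre 84 mm above the table and about 19 mm to +y of the drainer's middle. Hung on the level rod it hangs about 25 mm below the bar's axis.
- ring_far_mid (a point): middle (on the axis) of the farther one of two alike steel ring moulds: bottomless rings, outside diameter 69 mm, clear hole 57, length 32, 0.05 kg; z of the point along the ring's axis. It starts on its side in the drainer, axis level along the drainer's y, centre 84 mm above the table and about 19 mm to -y of the drainer's middle. The two are coaxial, a few mm apart.
- tape_roll: bystander: roll of masking tape lying flat, 78 mm diameter, 18 mm high, origin at the centre of its underside. Leave alone.
- small_ring: bystander: smaller steel ring mould standing on its end on the table, 44 mm diameter, 34 mm high, origin at the centre of its underside. Leave alone.

How it is judged:
On the way:
1. both large rings hang together on the rod, lifted clear of the drainer (their centres more than 100 mm above the table) (y of ring_near_mid in the frame of rod between -0.21 and -0.045 m and x of ring_near_mid in the frame of rod between -0.031 and 0.031 m and z of ring_near_mid in the frame of rod between -0.031 and 0.031 m and height (world z) of each of ring_near_mid, ring_far_mid above 0.1 m and y of ring_far_mid in the frame of rod between -0.21 and -0.045 m and x of ring_far_mid in the frame of rod between -0.031 and 0.031 m and z of ring_far_mid in the frame of rod between -0.031 and 0.031 m), for 0.2 s.
At the end, for the whole second after the job is handed in: Rod at rest in both forks, same way round (handle middle within 12 mm sideways, 25 lengthwise, 10 in height of stand_rest; tip within 15 sideways and in height); both large rings hang still on its bar, centres 50 to 185 mm ahead of the handle middle (x of rod in the frame of stand_rest between -0.012 and 0.012 m and x of rod_tip in the frame of stand_rest between -0.015 and 0.015 m and y of rod in the frame of stand_rest between -0.025 and 0.025 m and z of rod in the frame of stand_rest between -0.01 and 0.01 m and z of rod_tip in the frame of stand_rest between -0.015 and 0.015 m and y of ring_near_mid in the frame of rod between -0.185 and -0.05 m and x of ring_near_mid in the frame of rod between -0.031 and 0.031 m and z of ring_near_mid in the frame of rod between -0.031 and 0.031 m and y of ring_far_mid in the frame of rod between -0.185 and -0.05 m and x of ring_far_mid in the frame of rod between -0.031 and 0.031 m and z of ring_far_mid in the frame of rod between -0.031 and 0.031 m and linear speed of rod below 0.03 m/s and linear speed of each of ring_near, ring_far below 0.05 m/s); the robot touches nothing.
It fails at once if the tape roll is moved more than 30 mm (distance of tape_roll from where it was at the start of the episode above 0.03 m).
It fails at once if the small ring mould is moved more than 30 mm (distance of small_ring from where it was at the start of the episode above 0.03 m).
It also fails if it takes over 43 s, if anything falls off the work surface, if the arm or the gripper's body presses on something with over 40 N, if the wrist force passes 120 N, or if a joint passes its speed limit or range.

ROBOT

A 6-joint arm with a two-finger parallel gripper is mounted at the origin on the work surface; the furniture and walls round the work are solid. World frame = base frame: x ahead of the robot, y to its left, z up, the work surface at z = 0. Lengths are in m, angles in rad, forces in N, time in s.
With the tool pointing down it reaches from about 0.25 to 0.775 m from the base axis. Payload 4 kg.
Tool frame: the origin (TCP) lies where the fingers leave the gripper's body, on its centre line; the fingertips stand 97 mm ahead of it and the grasp point (between the pads) lies 78 mm ahead of it; z points along the fingers, x is the direction in which the jaws open and shut, and the axes are right-handed (so a half turn about z gives the same grasp; the last joint's range is limited). The gripper opens to 94 mm and grips with 3 to 60 N. Pads are 16 mm wide; open, the fingers measure 119 mm over their backs; the gripper's body (75 mm by 177 mm) begins 78 mm behind the grasp point.
Start: joints at [1.234, 0.087, 1.371, -0, 1.684, -0.103], TCP at [0.127, 0.535, 0.303] pointing down, gripper open.
Joint ranges: [-3.1, 3.1], [-0.76, 2.03], [0.27, 2.55], [-1.08, 4.22], [0.17, 2.65], [-2.57, 2.57]. Speed limits (rad/s): [2.79, 2.79, 3.14, 3.14, 3.14, 3.14].

INTERFACE

Orientations are given as [roll, pitch, yaw] about the fixed x, y, z axes, in that order (R = Rz(yaw) Ry(pitch) Rx(roll)).
In Python, from bench import * gives the robot as it stands.
- The arm moves only by the tool jog_arm, never from a script. Its argument "moves" is a list of rows, each a list of 7 numbers: the turn, a rotation vector about the world's x, y, z in rad, then the shift along the world's x, y, z in mm, then the finger opening in mm, from 0 to 94. In form: [[rx, ry, rz, tx, ty, tz, fingers], ...]. A call has 1 to 12 rows; each row shifts and turns the commanded pose from where the row before left it; what a row does not reach is not made up. A row lasts 1/8 s, in which the tool goes at most 62.5 mm and 10.7 degrees, less where a joint would pass 70% of its speed; a pose out of reach is approached as far as the arm can. A call is refused whole if a number of a shift passes 62.5 or a number of a turn 0.188, either way. A call with a gripper value outside its range is refused whole. The fingers move at their own pace and stop on an object; the grip force is fixed at half the most. Time passes only in rows, so rows that do not move let the fingers close. It gives the time, the measured TCP pose, the force and the opening at its end, in the units of the state.
- get_obs(): the state, without advancing time (a new reading comes with each control period).
- snapshot(name): name is "side" or "top" or "wrist"; returns the picture (420x560x3 uint8, red, green, blue); there is no depth.
- get_calibration(name): a dict with "camera_matrix" (3x3 intrinsics, pixels), "R" (3x3) and "t" (3): a world point X has camera coordinates R X + t. Camera axes: x right, y down, z forward; pixel columns grow to the right and rows downward; lengths in m; the calibration is good to about 2 mm. A picture is of the moment at which its call begins: read the wrist's pose just before it. get_calibration takes no time and is no camera call; for the wrist camera it gives the pose at the moment of the call.
- close_job(): hands the job in, once; it reports no verdict.
Trained networks look in the newest picture that a camera, given by its name, has taken for a name from the list of things; names that differ only in an ending like _2 or _b are one class to them, and where a whole thing is asked for, a point or a joint stands for the part that bears it (a point fixed in the world has none). Each returns a list of dicts, best first, with "conf" (0 to 1); they miss things now and then, are a little off and sometimes report something else, mostly with a low value. They report only what shows in the picture. A call takes as long as a camera call.
- look_for(label, camera): "bbox" ([left, top, right, bottom] in pixels, round what is visible of it).
The state is a dict: "time": time; "joint_positions": joint angles; "qvel": joint speeds; "joint_torque": joint torques, N m; "tool_pos": TCP position; "ee_rot": TCP orientation; "wrist_force": force on the tool from outside, world axes, zero at the start; "wrist_torque": the same for the moment, N m; "width": finger opening in m.
Only numpy, scipy, OpenCV 4.12 (cv2) and the standard library are available. Lean on these libraries where they do the work, as an engineer would, in place of code of your own. Each camera call takes 0.05 s, during which the arm holds its last target.

## Working session

There is one attempt and no reset: what is moved stays moved. The work goes in short steps, Python scripts to look and compute and a tool call to move; the robot and the scene stay as the last step left them, time stands still between calls to the robot, and variables do not carry over. Pictures are saved under pics/ and viewed, and the job is handed in when it is done.

Besides the shell and the picture viewer there is one more tool, called by a JSON object that holds its "name" and its "arguments", one argument or row to a line. jog_arm: Moves the arm, as the interface text tells. Its arguments: {"type":"object","properties":{"moves":{"type":"array","items":{"type":"array","items":{"type":"number"}}}},"required":["moves"]}

```bash
ls; mkdir -p pics
python3 - <<'E'
from bench import *
import cv2,numpy as np
o=get_obs(); print({k:np.round(v,3) for k,v in o.items()})
for n in ("side","top"):
    im=snapshot(n); cv2.imwrite(f"pics/{n}0.png",im[:,:,::-1])
    c=get_calibration(n); print(n,np.round(c["camera_matrix"],1),np.round(c["R"],3),np.round(c["t"],3))
    for l in ("rod","stand","drainer","ring_near_mid","tape_roll","small_ring"):
        print(l,[(np.round(d["bbox"],0),round(d["conf"],2)) for d in look_for(l,n)][:3])
E
```

```text
pics
{'time': np.float64(0.0), 'joint_positions': array([ 1.234,  0.088,  1.372,  0.   ,  1.684, -0.103]), 'qvel': array([-0.   , -0.001, -0.001,  0.   ,  0.001,  0.   ]), 'joint_torque': array([ 0.0000e+00, -3.4018e+01, -3.0243e+01,  7.2000e-02,  3.3000e-02,
       -0.0000e+00]), 'tool_pos': array([0.127, 0.535, 0.302]), 'ee_rot': array([-3.141e+00,  2.000e-03,  1.337e+00]), 'wrist_force': array([-0.04 ,  0.614, -0.445]), 'wrist_torque': array([ 0.007, -0.007, -0.017]), 'width': np.float64(0.094)}
side [[449.7   0.  276.9]
 [  0.  449.7 207.6]
 [  0.    0.    1. ]] [[-0.914  0.405 -0.017]
 [ 0.318  0.689 -0.651]
 [-0.252 -0.601 -0.758]] [ 0.488 -0.147  1.242]
rod [(array([206., 183., 261., 297.]), 0.96)]
stand [(array([205., 184., 280., 327.]), 0.81)]
drainer [(array([277., 195., 323., 240.]), 0.86)]
ring_near_mid [(array([292., 189., 324., 217.]), 0.58)]
tape_roll [(array([363., 232., 400., 264.]), 0.58)]
small_ring [(array([334., 192., 350., 218.]), 0.7)]
top [[447.3   0.  280.6]
 [  0.  447.3 215.1]
 [  0.    0.    1. ]] [[-0.169 -0.986 -0.003]
 [-0.96   0.165 -0.227]
 [ 0.225 -0.035 -0.974]] [0.133 0.559 0.829]
rod [(array([165., 157., 330., 179.]), 0.58)]
stand [(array([179., 149., 323., 208.]), 0.79)]
drainer [(array([260., 238., 320., 284.]), 0.74), (array([207., 318., 246., 363.]), 0.48)]
ring_near_mid [(array([271., 245., 291., 274.]), 0.81)]
tape_roll [(array([206., 319., 246., 362.]), 0.82)]
small_ring []
```

View pics/side0.png

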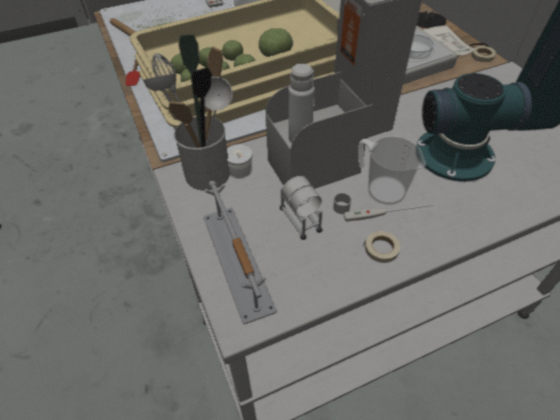

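View pics/top0.png

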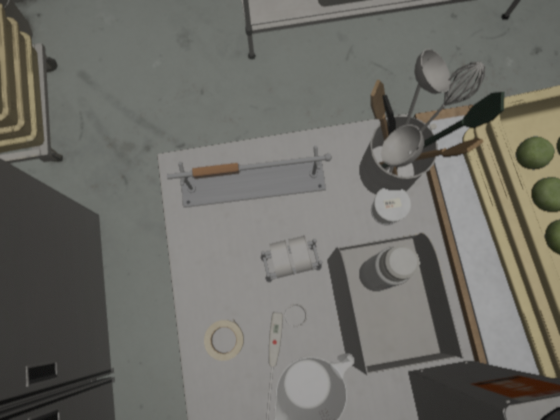

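Run:
```python
import cv2
a=cv2.imread("pics/top0.png"); 
cv2.imwrite("pics/top0z.png",cv2.resize(a[140:300,155:355],None,fx=4,fy=4,interpolation=cv2.INTER_CUBIC)[:600])
a=cv2.imread("pics/side0.png"); 
cv2.imwrite("pics/side0z.png",cv2.resize(a[175:325,190:390],None,fx=4,fy=4,interpolation=cv2.INTER_CUBIC))
```

```text
(no output)
```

View pics/top0z.png

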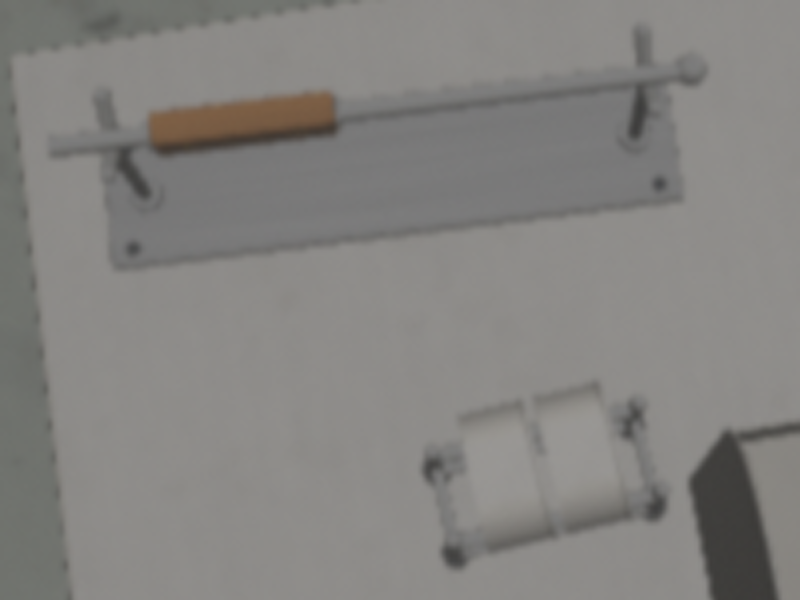

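View pics/side0z.png

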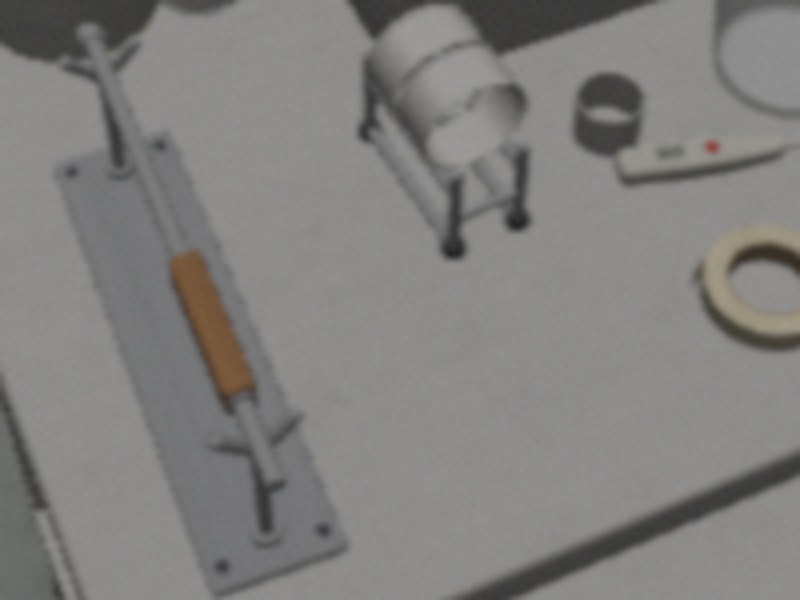

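```bash
cat > h.py <<'E'
import numpy as np,cv2
from bench import *
def ray(n,uv):
    c=get_calibration(n);d=np.linalg.solve(c["camera_matrix"],[uv[0],uv[1],1.]);R=c["R"]
    return -R.T@c["t"],R.T@d
def onz(n,uv,z):
    o,d=ray(n,uv);return o+d*(z-o[2])/d[2]
def proj(n,X):
    c=get_calibration(n);p=np.atleast_2d(X)@c["R"].T+c["t"];p=p@c["camera_matrix"].T;return p[:,:2]/p[:,2:]
def tz(p,off): return (np.array(p)+.5)/4-.5+np.array(off)
E
python3 - <<'E'
from h import *
T=(155,140);S=(190,175)
for n in("top","side"): print(n,"cam",np.round(ray(n,(280,210))[0],3))
for nm,p,z in[("tip",(690,68),.105),("tail",(50,146),.105),("h1",(150,132),.11),("h2",(335,107),.11),("pl",(113,268),.008),("pr",(682,200),.008),("r1",(460,415),.084),("r2",(600,383),.084),("r3",(488,553),.084),("r4",(630,520),.084),("d1",(432,465),.03),("d2",(455,555),.03),("d3",(655,502),.03),("d4",(632,412),.03),("box",(690,480),.0),("boxtop",(728,432),.15)]:
    print("top",nm,np.round(onz("top",tz(p,T),z),3))
for nm,p,z in[("tip",(90,32),.105),("tail",(278,482),.105),("h1",(238,394),.105),("h2",(186,256),.105),("pc1",(222,592),.008),("pc2",(347,547),.008),("pc3",(60,170),.008),("pc4",(165,132),.008),("f1",(455,248),.003),("f2",(519,218),.003),("f3",(368,130),.003)]:
    print("side",nm,np.round(onz("side",tz(p,S),z),3))
E
```

```text
top cam [0.373 0.068 0.934]
side cam [0.806 0.649 0.855]
top tip [ 0.665 -0.072  0.105]
top tail [0.678 0.242 0.105]
top h1 [0.675 0.193 0.11 ]
top h2 [0.672 0.102 0.11 ]
top pl [0.64  0.237 0.008]
top pr [ 0.626 -0.07   0.008]
top r1 [0.517 0.067 0.084]
top r2 [ 0.521 -0.002  0.084]
top r3 [0.45  0.065 0.084]
top r4 [ 0.454 -0.004  0.084]
top d1 [0.503 0.085 0.03 ]
top d2 [0.457 0.081 0.03 ]
top d3 [ 0.466 -0.023  0.03 ]
top d4 [ 0.513 -0.02   0.03 ]
top box [ 0.477 -0.046  0.   ]
top boxtop [ 0.478 -0.048  0.15 ]
side tip [ 0.662 -0.078  0.105]
side tail [0.675 0.24  0.105]
side h1 [0.675 0.187 0.105]
side h2 [0.668 0.097 0.105]
side pc1 [0.709 0.234 0.008]
side pc2 [0.64  0.237 0.008]
side pc3 [ 0.698 -0.068  0.008]
side pc4 [ 0.629 -0.07   0.008]
side f1 [0.503 0.083 0.003]
side f2 [0.458 0.079 0.003]
side f3 [ 0.511 -0.022  0.003]
```

Run:
```python
from h import *
for X in [(0,0,0),(.127,.535,.3),(.127,.535,.2),(.46,.36,.1),(.46,.36,.25),(.46,.42,.2),(.67,.145,.25)]:
    print(X,np.round(proj("top",X)),np.round(proj("side",X)))
for uv in [(100,250),(0,190)]:
    for z in (-.9,-.4,0,.3): print(uv,z,np.round(onz("top",uv,z),2))
# box corners in side: 
for uv,zs in [((277,180),(0,)),((267,128),(.12,.15,.18)),((370,102),(.1,.15)),((365,155),(0,)),((311,185),(0,))]:
    for z in zs: print("side box",uv,z,np.round(onz("side",uv,z),3))
im=snapshot("wrist");cv2.imwrite("pics/w0.png",im[:,:,::-1])
c=get_calibration("wrist");print(np.round(c["R"],2),np.round(-c["R"].T@c["t"],3))
```

```text
(0, 0, 0) [[352. 517.]] [[454. 155.]]
(0.127, 0.535, 0.3) [[-61. 589.]] [[674. 253.]]
(0.127, 0.535, 0.2) [[ -9. 549.]] [[634. 288.]]
(0.46, 0.36, 0.1) [[117. 299.]] [[391. 306.]]
(0.46, 0.36, 0.25) [[ 82. 294.]] [[408. 261.]]
(0.46, 0.42, 0.2) [[ 58. 303.]] [[423. 306.]]
(0.67, 0.145, 0.25) [[205. 143.]] [[238. 210.]]
(100, 250) -0.9 [ 0.78  0.76 -0.9 ]
(100, 250) -0.4 [ 0.67  0.57 -0.4 ]
(100, 250) 0 [0.58 0.42 0.  ]
(100, 250) 0.3 [0.51 0.31 0.3 ]
(0, 190) -0.9 [ 1.11  1.17 -0.9 ]
(0, 190) -0.4 [ 0.91  0.87 -0.4 ]
(0, 190) 0 [0.75 0.63 0.  ]
(0, 190) 0.3 [0.63 0.45 0.3 ]
side box (277, 180) 0 [ 0.483 -0.116  0.   ]
side box (267, 128) 0.12 [ 0.476 -0.187  0.12 ]
side box (267, 128) 0.15 [ 0.49  -0.153  0.15 ]
side box (267, 128) 0.18 [ 0.503 -0.119  0.18 ]
side box (370, 102) 0.1 [ 0.166 -0.192  0.1  ]
side box (370, 102) 0.15 [ 0.209 -0.136  0.15 ]
side box (365, 155) 0 [ 0.222 -0.101  0.   ]
side box (311, 185) 0 [ 0.409 -0.062  0.   ]
[[ 0.23  0.97  0.  ]
 [ 0.94 -0.22  0.26]
 [ 0.26 -0.06 -0.96]] [0.053 0.553 0.384]
```

View pics/w0.png

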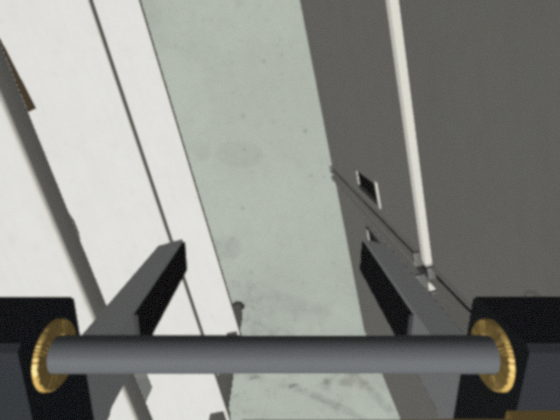

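Run:
```python
from h import *
a=cv2.imread("pics/side0.png")
cv2.imwrite("pics/side0b.png",cv2.resize(a[60:240,180:420],None,fx=3.3,fy=3.3,interpolation=cv2.INTER_CUBIC))
a=cv2.imread("pics/top0.png")
cv2.imwrite("pics/top0b.png",cv2.resize(a[200:385,240:480],None,fx=3.2,fy=3.2,interpolation=cv2.INTER_CUBIC))
print(proj("side",[(.478,-.048,0),(.478,-.048,.15)]),proj("top",(.373,.068,0)))
```

```text
[[289.40720791 196.77661022]
 [289.64938493 153.19946328]] [[281.9228767  319.33774886]]
```

View pics/side0b.png

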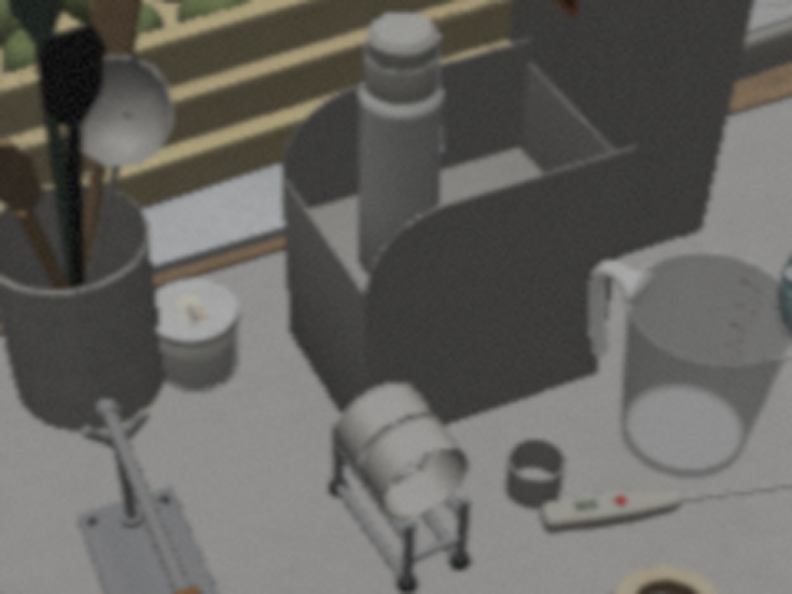

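View pics/top0b.png

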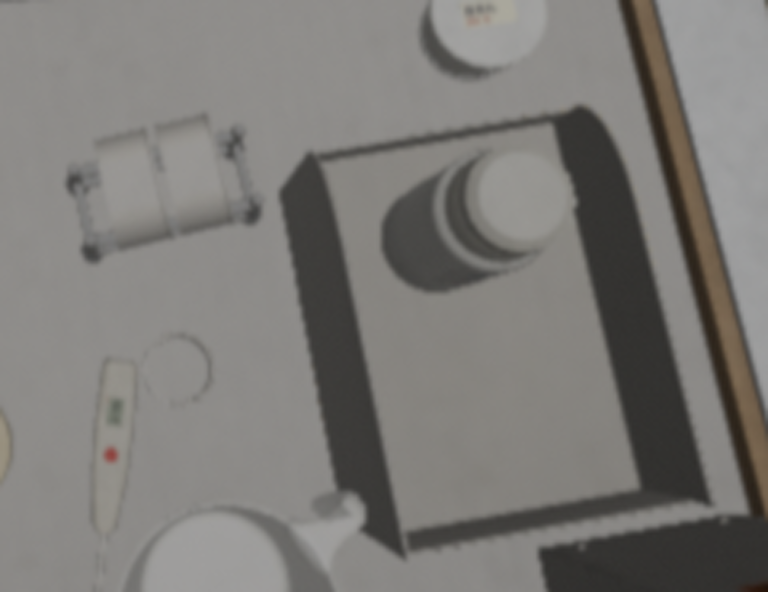

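{"name": "jog_arm", "arguments": {
  "moves": [
    [0,0,-0.115,45.5,-32.5,0,94],
    [0,0,-0.115,45.5,-32.5,0,94],
    [0,0,-0.115,45.5,-32.5,0,94],
    [0,0,-0.115,45.5,-32.5,0,94],
    [0,0,-0.115,45.5,-32.5,0,94],
    [0,0,-0.115,45.5,-32.5,0,94],
    [0,0,-0.115,45.5,-32.5,0,94],
    [0,0,-0.115,45.5,-32.5,0,94],
    [0,0,-0.115,45.5,-32.5,0,94],
    [0,0,-0.115,45.5,-32.5,0,94],
    [0,0,-0.115,45.5,-32.5,0,94],
    [0,0,-0.115,45.5,-32.5,0,94]
  ]
}}

```text
time: 2.25
tool_pos: [0.6748, 0.1439, 0.3027]
ee_rot: [-3.141, -0.0, -0.047]
wrist_force: [0.7, 0.2, 0.4]
width: 0.0938
```

{"name": "jog_arm", "arguments": {
  "moves": [
    [0,0,0,0,0,0,60]
  ]
}}

```text
time: 2.38
tool_pos: [0.6758, 0.1417, 0.2999]
ee_rot: [3.14, 0.003, -0.048]
wrist_force: [0.0, 0.2, 0.5]
width: 0.0872
```

Run:
```python
from h import *
o=get_obs(); print(o["time"],np.round(o["tool_pos"],4),np.round(o["ee_rot"],3),np.round(o["joint_positions"],2))
im=snapshot("wrist");cv2.imwrite("pics/w1.png",im[:,:,::-1])
c=get_calibration("wrist");print(np.round(-c["R"].T@c["t"],3))
print(proj("wrist",[(.6725,.145,.116),(.6725+.0018,.19,.116),(.6707,.1,.116),(.6632,-.08,.105)]))
```

```text
2.375 [0.6758 0.1417 0.2999] [ 3.14e+00  3.00e-03 -4.80e-02] [ 0.13  0.41  0.98 -0.    1.75  0.17]
[0.679 0.22  0.382]
[[270.13425294 209.19972235]
 [269.70056843 150.73725908]
 [270.53217695 262.8415236 ]
 [271.59724482 429.31768417]]
```

View pics/w1.png

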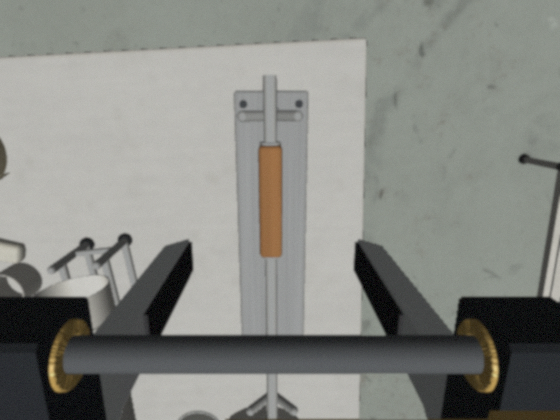

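{"name": "jog_arm", "arguments": {
  "moves": [
    [0,0,0,0,3,-30,60],
    [0,0,0,0,0,-40,60],
    [0,0,0,0,0,-20,60],
    [0,0,0,0,0,0,60],
    [0,0,0,0,0,0,60]
  ]
}}

```text
time: 3.05
tool_pos: [0.6739, 0.1485, 0.215]
ee_rot: [-3.141, -0.003, -0.042]
wrist_force: [-0.5, 0.3, -0.3]
width: 0.0595
```

{"name": "jog_arm", "arguments": {
  "moves": [
    [0,0,0,-1,0,-15,60],
    [0,0,0,0,0,-15,60],
    [0,0,0,0,0,0,60],
    [0,0,0,0,0,0,60]
  ]
}}

```text
time: 3.55
tool_pos: [0.6724, 0.148, 0.1824]
ee_rot: [3.141, 0.0, -0.043]
wrist_force: [-0.1, -0.0, -0.5]
width: 0.0602
```

Run:
```python
from h import *
o=get_obs(); print(o["time"],np.round(o["tool_pos"],4),np.round(o["ee_rot"],3))
im=snapshot("wrist");cv2.imwrite("pics/w2.png",im[:,:,::-1])
```

```text
3.55 [0.6724 0.148  0.1824] [ 3.141  0.    -0.043]
```

View pics/w2.png

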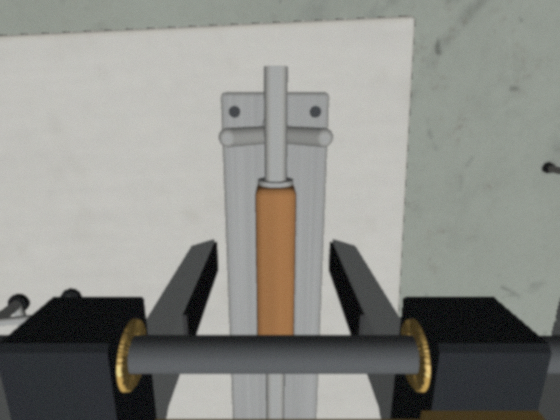

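{"name": "jog_arm", "arguments": {
  "moves": [
    [0,0,0,0,0,0,0],
    [0,0,0,0,0,0,0],
    [0,0,0,0,0,0,0],
    [0,0,0,0,0,0,0],
    [0,0,0,0,0,0,0],
    [0,0,0,0,0,0,0]
  ]
}}

```text
time: 4.35
tool_pos: [0.673, 0.148, 0.183]
ee_rot: [-3.141, -0.002, -0.043]
wrist_force: [2.7, -0.5, 0.6]
width: 0.0177
```

{"name": "jog_arm", "arguments": {
  "moves": [
    [0,0,0,0,0,10,0],
    [0,0,0,0,0,20,0],
    [0,0,0,0,0,30,0],
    [0,0,0,0,0,30,0],
    [0,0,0,0,0,0,0],
    [0,0,0,0,0,0,0]
  ]
}}

```text
time: 5.1
tool_pos: [0.6721, 0.1481, 0.2721]
ee_rot: [3.141, 0.001, -0.043]
wrist_force: [-0.2, 0.3, -1.7]
width: 0.0174
```

Run:
```python
from h import *
o=get_obs(); print(o["time"],np.round(o["tool_pos"],4),np.round(o["ee_rot"],3),o["width"],o["wrist_force"],o["wrist_torque"])
ims=[cv2.resize(snapshot(n)[a:b,c:d],(400,300),interpolation=cv2.INTER_CUBIC) for n,a,b,c,d in (("side",110,290,160,400),("top",70,250,130,370))]
cv2.imwrite("pics/l1.png",np.hstack(ims)[:,:,::-1])
```

```text
5.1 [0.6721 0.1481 0.2721] [ 3.141e+00  1.000e-03 -4.300e-02] 0.017386086151306924 [-0.18163989  0.28439206 -1.68653475] [-0.03367632  0.07269396  0.05419505]
```

View pics/l1.png

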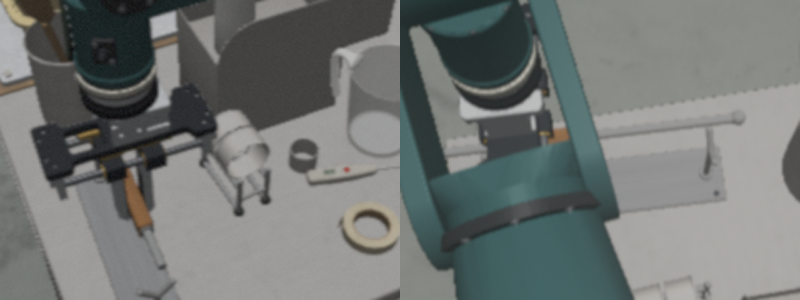

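{"name": "jog_arm", "arguments": {
  "moves": [
    [0,0,0.01,-17,17,0,0],
    [0,0,0.02,-35,35,0,0],
    [0,0,0.02,-35,36,0,0],
    [0,0,0.02,-35,36,0,0],
    [0,0,0.02,-35,36,0,0],
    [0,0,0.02,-35,36,0,0],
    [0,0,0.02,-15,16,0,0],
    [0,0,0,0,0,-30,0],
    [0,0,0,0,0,-40,0],
    [0,0,0,0,0,-30,0],
    [0,0,0,0,0,0,0],
    [0,0,0,0,0,0,0]
  ]
}}

```text
time: 6.7
tool_pos: [0.4662, 0.36, 0.1736]
ee_rot: [-3.141, -0.001, 0.087]
wrist_force: [0.9, 0.1, -2.0]
width: 0.018
```

Run:
```python
from h import *
o=get_obs(); print(o["time"],np.round(o["tool_pos"],4),np.round(o["ee_rot"],3),o["width"],o["wrist_force"],o["wrist_torque"])
ims=[cv2.resize(snapshot(n)[a:b,c:d],(800,600),interpolation=cv2.INTER_CUBIC) for n,a,b,c,d in (("side",150,300,250,450),("top",190,340,150,350))]
cv2.imwrite("pics/m1.png",ims[0][:,:,::-1])
cv2.imwrite("pics/m2.png",ims[1][:,:,::-1])
```

```text
6.7 [0.4662 0.36   0.1736] [-3.141e+00 -1.000e-03  8.700e-02] 0.01800352532168236 [ 0.93857412  0.10780806 -1.99854449] [-0.01861724  0.01843408  0.00600977]
```

View pics/m1.png

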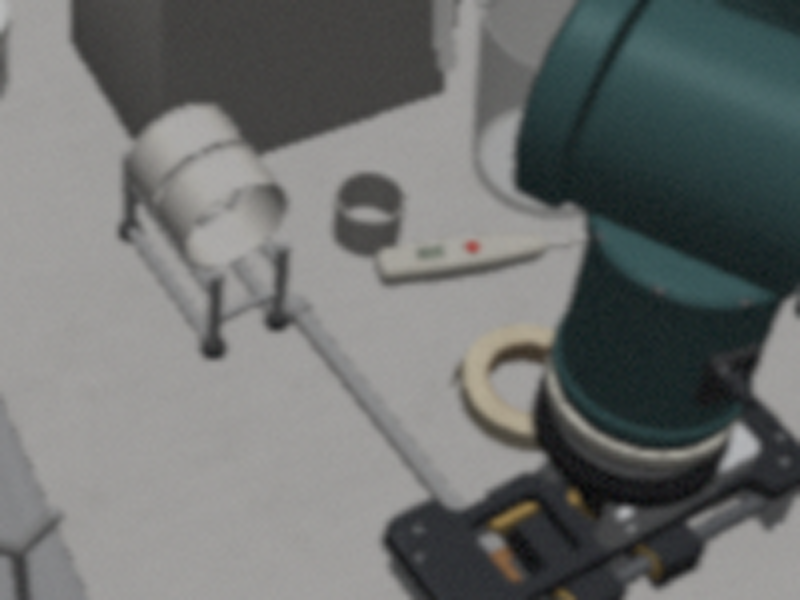

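View pics/m2.png

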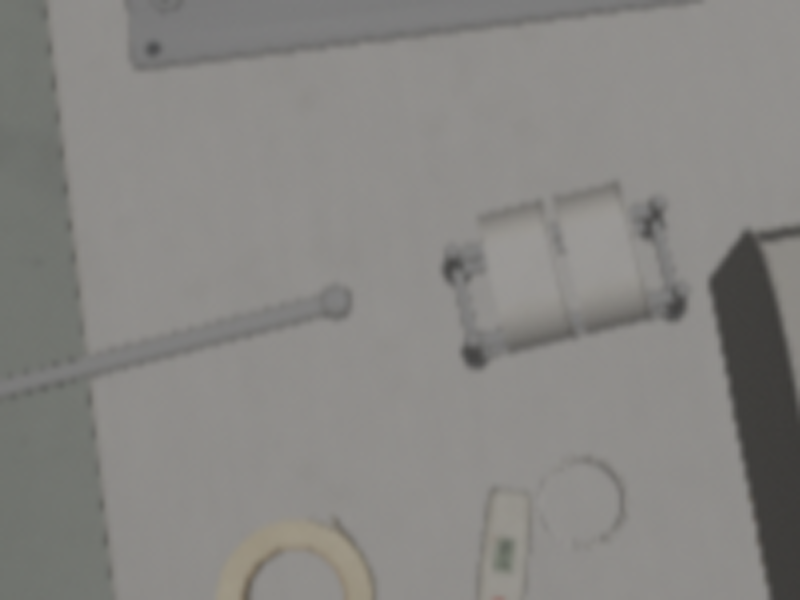

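Run:
```python
from h import *
t=tz((336,301),(150,190)); s=tz((299,305),(250,150))
for z in(.085,.09,.095,.1): print(z,onz("top",t,z).round(4),onz("side",s,z).round(4))
# ring ends; overlay circle predictions
C=np.array([.4845,.030,.084]);yv=np.array([-.085,.9964,0]);xv=np.array([.9964,.085,0])
a=np.linspace(0,2*np.pi,60)
for n,off,out in (("top",(150,190),"o1"),("side",(250,150),"o2")):
    im=cv2.imread("pics/m2.png" if n=="top" else "pics/m1.png")
    for sy in(-.035,.035,.003,-.003):
        for r in(.0345,.0285):
            P=C+sy*yv+np.outer(np.cos(a)*r,xv)+np.outer(np.sin(a)*r,[0,0,1])
            q=((proj(n,P)-off+.5)*4-.5).astype(int)
            cv2.polylines(im,[q],True,(0,0,255) if r>.03 else (0,255,0),1)
    cv2.imwrite(f"pics/{out}.png",im)
```

```text
0.085 [0.4878 0.1414 0.085 ] [0.4775 0.1305 0.085 ]
0.09 [0.4872 0.141  0.09  ] [0.4796 0.1339 0.09  ]
0.095 [0.4865 0.1405 0.095 ] [0.4818 0.1373 0.095 ]
0.1 [0.4858 0.1401 0.1   ] [0.4839 0.1406 0.1   ]
```

View pics/o1.png

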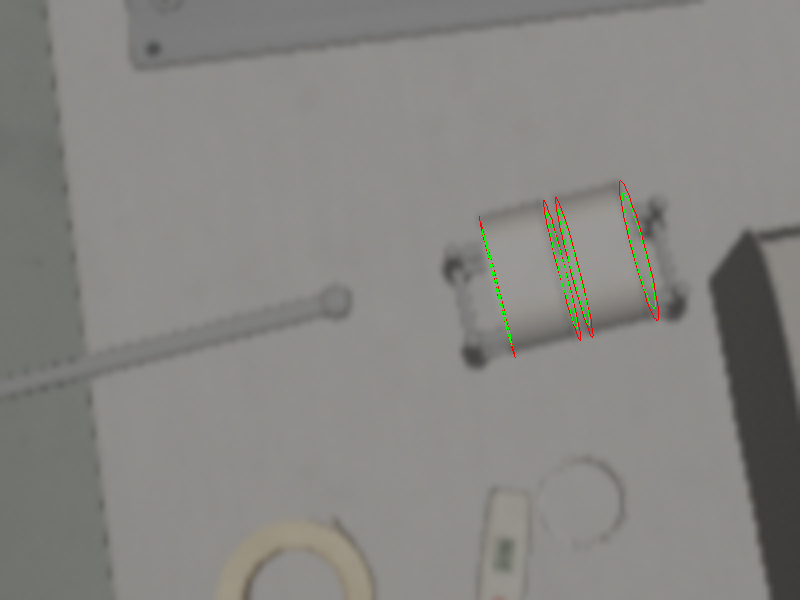

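View pics/o2.png

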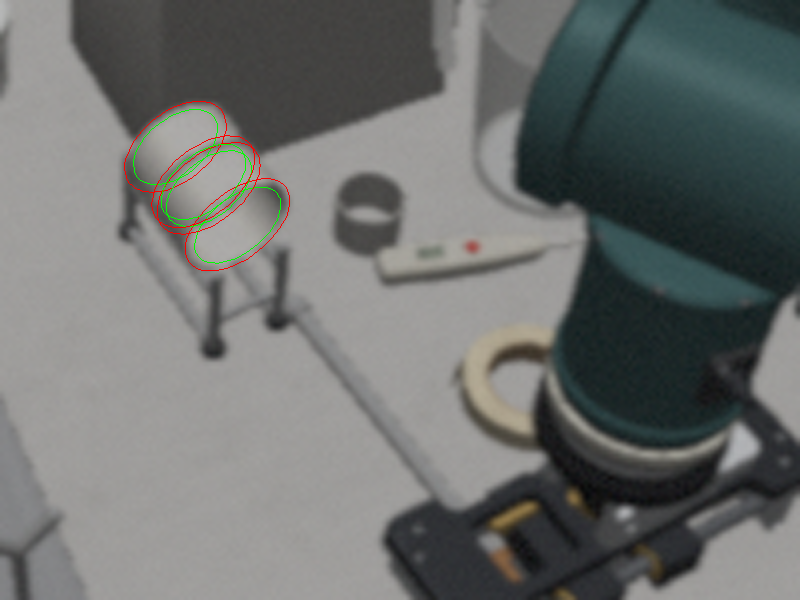

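{"name": "jog_arm", "arguments": {
  "moves": [
    [0,0,0,-3,0,-5,0],
    [0,0,0,2,-20,0,0],
    [0,0,0,1.5,-20,0,0],
    [0,0,0,2,-20,0,0],
    [0,0,0,1.5,-20,0,0],
    [0,0,0,1.5,-20,0,0],
    [0,0,0,0,0,0,0]
  ]
}}

```text
time: 7.68
tool_pos: [0.4712, 0.2585, 0.1678]
ee_rot: [-3.142, -0.0, 0.085]
wrist_force: [0.2, -0.2, -1.2]
width: 0.0178
```

Run:
```python
from h import *
o=get_obs(); print(o["time"],np.round(o["tool_pos"],4),np.round(o["ee_rot"],3),o["width"],o["wrist_force"],o["wrist_torque"])
ims=[cv2.resize(snapshot(n)[a:b,c:d],(400,300),interpolation=cv2.INTER_CUBIC) for n,a,b,c,d in (("side",150,270,250,410),("top",210,330,200,360))]
cv2.imwrite("pics/n1.png",np.hstack(ims)[:,:,::-1])
```

```text
7.675 [0.4712 0.2585 0.1678] [-3.142 -0.     0.085] 0.017814015005849993 [ 0.16377816 -0.19330977 -1.23572917] [-0.0415653   0.06611311  0.01374223]
```

View pics/n1.png

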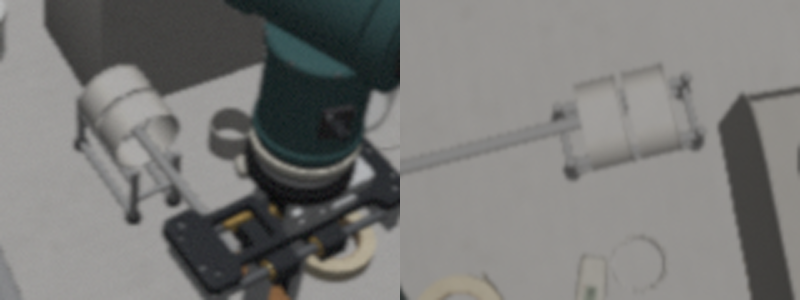

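{"name": "jog_arm", "arguments": {
  "moves": [
    [0,0,0,1.5,-17.5,0,0],
    [0,0,0,1.5,-17.5,0,0],
    [0,0,0,1.5,-17.5,0,0],
    [0,0,0,1.5,-17.5,0,0],
    [0,0,0,1.5,-17.5,0,0],
    [0,0,0,1.5,-17.5,0,0],
    [0,0,0,0,0,0,0]
  ]
}}

```text
time: 8.65
tool_pos: [0.4801, 0.1537, 0.1677]
ee_rot: [-3.142, -0.0, 0.085]
wrist_force: [0.7, 0.4, -1.5]
width: 0.0177
```

Run:
```python
from h import *
o=get_obs(); print(o["time"],np.round(o["tool_pos"],4),np.round(o["ee_rot"],3),o["width"],o["wrist_force"],o["wrist_torque"])
ims=[cv2.resize(snapshot(n)[a:b,c:d],(400,300),interpolation=cv2.INTER_CUBIC) for n,a,b,c,d in (("side",150,270,250,410),("top",210,330,200,360))]
cv2.imwrite("pics/n2.png",np.hstack(ims)[:,:,::-1])
```

```text
8.65 [0.4801 0.1537 0.1677] [-3.142 -0.     0.085] 0.01769456306474793 [ 0.65988092  0.44785177 -1.49482642] [-0.0229475   0.00928556  0.00894882]
```

View pics/n2.png

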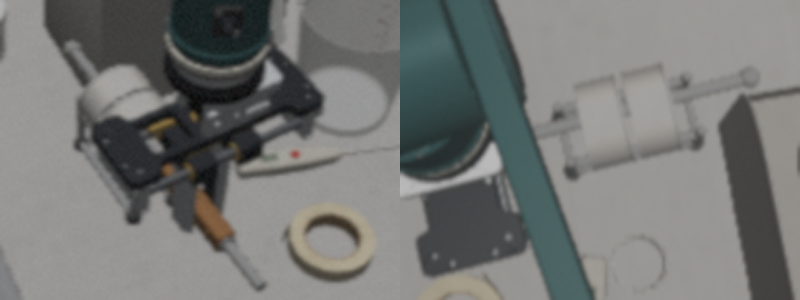

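{"name": "jog_arm", "arguments": {
  "moves": [
    [0,0,0,-3,0,5,0],
    [0,0,0,-2,0,5,0],
    [0,0,0,0,0,5,0],
    [0,0,0,0,0,5,0],
    [0,0,0,0,0,5,0],
    [0,0,0,0,0,10,0],
    [0,0,0,0,0,15,0],
    [0,0,0,0,0,15,0],
    [0,0,0,0,0,15,0],
    [0,0,0,0,0,15,0],
    [0,0,0,0,0,0,0],
    [0,0,0,0,0,0,0]
  ]
}}

```text
time: 10.25
tool_pos: [0.4747, 0.155, 0.2623]
ee_rot: [3.142, 0.001, 0.087]
wrist_force: [-0.0, 0.7, -3.0]
width: 0.0173
```

Run:
```python
from h import *
o=get_obs(); print(o["time"],np.round(o["tool_pos"],4),np.round(o["ee_rot"],3),o["width"],o["wrist_force"],o["wrist_torque"])
ims=[cv2.resize(snapshot(n)[a:b,c:d],(400,300),interpolation=cv2.INTER_CUBIC) for n,a,b,c,d in (("side",110,260,220,420),("top",190,340,190,390))]
cv2.imwrite("pics/n3.png",np.hstack(ims)[:,:,::-1])
```

```text
10.25 [0.4747 0.155  0.2623] [3.142e+00 1.000e-03 8.700e-02] 0.017290723952384537 [-0.02129412  0.67669213 -3.01002196] [0.04225277 0.08292772 0.03650028]
```

View pics/n3.png

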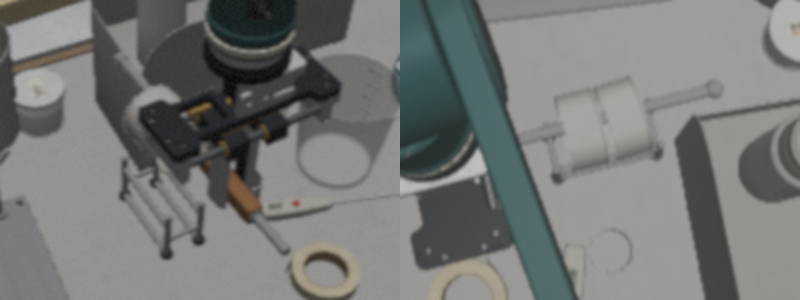

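Run:
```python
from h import *
for z in (.15,.16,.17,.184): print(z,proj("top",(.4936,-.066,z)).round(1),proj("side",(.4936,-.066,z)).round(1))
ims=[cv2.resize(snapshot(n)[a:b,c:d],(800,600),interpolation=cv2.INTER_CUBIC) for n,a,b,c,d in (("side",110,185,250,350),("top",205,280,260,360))]
cv2.imwrite("pics/p1.png",ims[0][:,:,::-1])
cv2.imwrite("pics/p2.png",ims[1][:,:,::-1])
```

```text
0.15 [[344.7 237.6]] [[280.3 150.4]]
0.16 [[345.4 236.6]] [[280.2 147.1]]
0.17 [[346.2 235.6]] [[280.2 143.8]]
0.184 [[347.4 234.1]] [[280.1 139.1]]
```

View pics/p1.png

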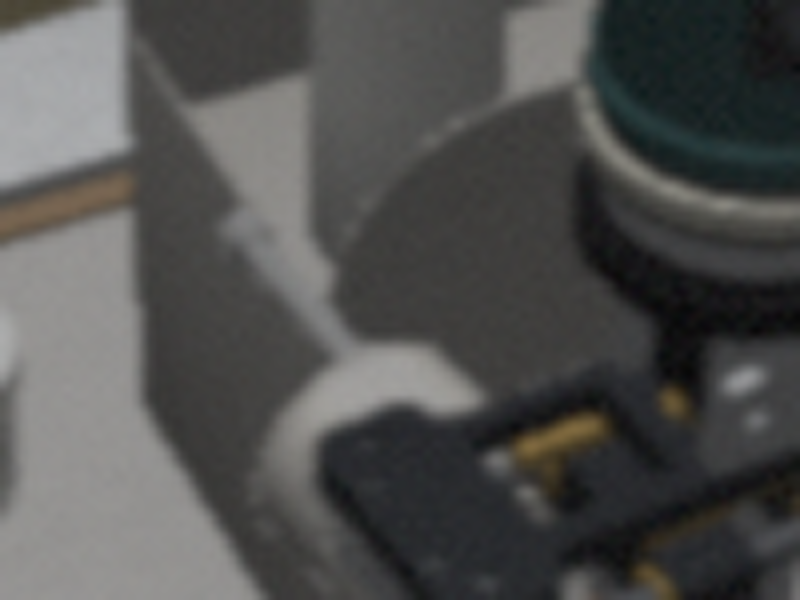

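View pics/p2.png

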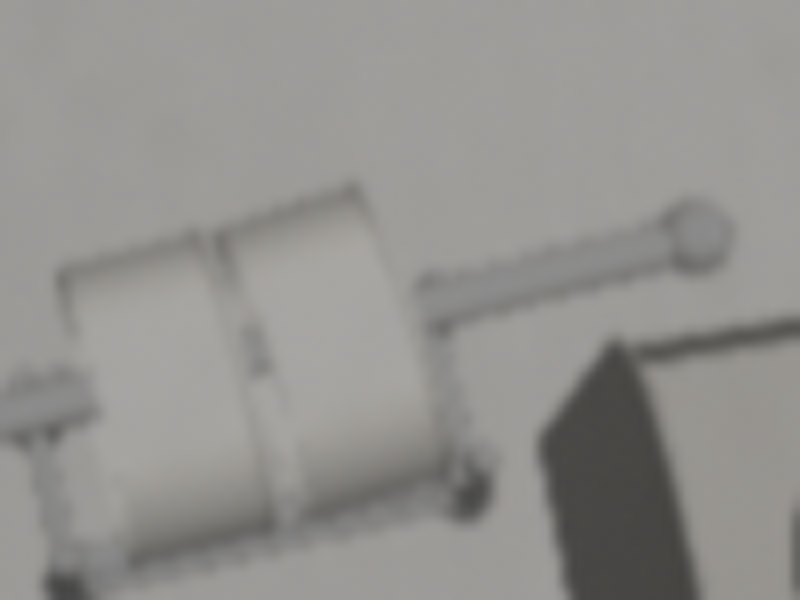

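{"name": "jog_arm", "arguments": {
  "moves": [
    [0,0,-0.01,10,0,0,0],
    [0,0,-0.015,20,-1,0,0],
    [0,0,-0.015,27,-1,0,0],
    [0,0,-0.02,30,-1,0,0],
    [0,0,-0.02,30,-1,0,0],
    [0,0,-0.02,30,-1,0,0],
    [0,0,-0.015,25,-1,0,0],
    [0,0,-0.015,16,-1,0,0],
    [0,0,0,9,0,0,0],
    [0,0,0,0,0,0,0],
    [0,0,0,0,0,0,0]
  ]
}}

```text
time: 11.82
tool_pos: [0.6716, 0.1482, 0.2627]
ee_rot: [3.142, 0.0, -0.043]
wrist_force: [0.4, -0.5, -2.3]
width: 0.0176
```

Run:
```python
from h import *
o=get_obs(); print(o["time"],np.round(o["tool_pos"],4),np.round(o["ee_rot"],3),o["width"],o["wrist_force"],o["wrist_torque"])
p=o["tool_pos"];y=o["ee_rot"][2];b=p+[0,0,-.078]+.220*np.array([np.sin(y),-np.cos(y),0]);print(proj("top",b),proj("side",b))
ims=[cv2.resize(snapshot(n)[a:b,c:d],(400,300),interpolation=cv2.INTER_CUBIC) for n,a,b,c,d in (("side",110,290,160,400),("top",70,250,130,370))]
cv2.imwrite("pics/q1.png",np.hstack(ims)[:,:,::-1])
```

```text
11.825 [0.6716 0.1482 0.2627] [ 3.142  0.    -0.043] 0.017562855580583268 [ 0.35050388 -0.4665091  -2.33161014] [ 0.08624937  0.04111003 -0.00607979]
[[331.45807109 142.16082918]] [[208.34310448 158.99423554]]
```

View pics/q1.png

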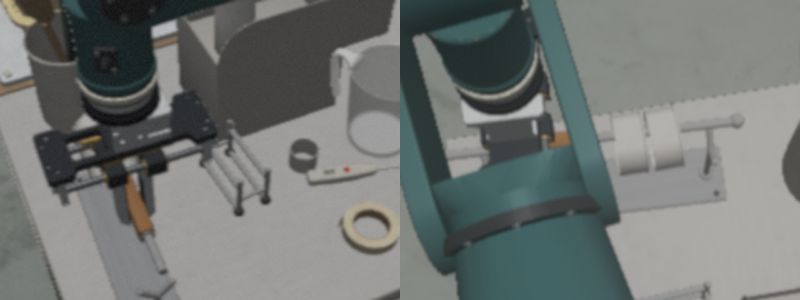

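{"name": "jog_arm", "arguments": {
  "moves": [
    [0,0,0,0.5,0,-10,0],
    [0,0,0,0,0,-20,0],
    [0,0,0,0,0,-20,0],
    [0,0,0,0,0,-10,0],
    [0,0,0,0,0,-7,0],
    [0,0,0,0,0,-5,0],
    [0,0,0,0,0,-5,0],
    [0,0,0,0,0,-2,0],
    [0,0,0,0,0,0,0],
    [0,0,0,0,0,0,0]
  ]
}}

```text
time: 13.18
tool_pos: [0.6726, 0.1481, 0.1842]
ee_rot: [-3.141, -0.001, -0.043]
wrist_force: [0.5, 0.0, -2.9]
width: 0.0178
```

Run:
```python
from h import *
o=get_obs(); print(o["time"],np.round(o["tool_pos"],4),np.round(o["ee_rot"],3),o["width"],o["wrist_force"],o["wrist_torque"])
ims=[cv2.resize(snapshot(n)[a:b,c:d],(400,300),interpolation=cv2.INTER_CUBIC) for n,a,b,c,d in (("side",170,320,180,380),("top",120,240,220,380))]
cv2.imwrite("pics/q2.png",np.hstack(ims)[:,:,::-1])
```

```text
13.175 [0.6726 0.1481 0.1842] [-3.141e+00 -1.000e-03 -4.300e-02] 0.017787209615412428 [ 0.53948791  0.01099451 -2.93888747] [0.08825222 0.05283193 0.02914724]
```

View pics/q2.png

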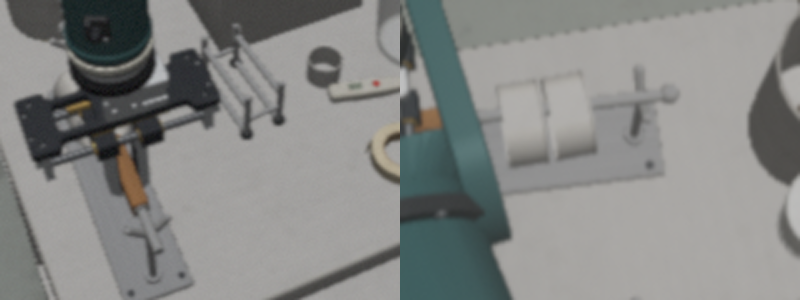

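{"name": "jog_arm", "arguments": {
  "moves": [
    [0,0,0,0,0,-1.5,0],
    [0,0,0,0,0,0,0],
    [0,0,0,0,0,0,0]
  ]
}}

```text
time: 13.65
tool_pos: [0.673, 0.148, 0.1829]
ee_rot: [-3.141, -0.002, -0.043]
wrist_force: [1.8, 0.2, -0.3]
width: 0.0179
```

{"name": "jog_arm", "arguments": {
  "moves": [
    [0,0,0,0,0,0,24],
    [0,0,0,0,0,0,40],
    [0,0,0,0,0,0,60],
    [0,0,0,0,0,0,60],
    [0,0,0,0,0,0,60],
    [0,0,0,0,0,0,60]
  ]
}}

```text
time: 14.4
tool_pos: [0.6724, 0.148, 0.1822]
ee_rot: [3.142, -0.0, -0.043]
wrist_force: [-0.1, -0.5, -0.6]
width: 0.0599
```

{"name": "jog_arm", "arguments": {
  "moves": [
    [0,0,0,0,0,10,60],
    [0,0,0,0,0,25,60],
    [0,0,0,0,0,30,60],
    [0,0,0,0,0,40,60],
    [0,0,0,-30,20,30,60],
    [0,0,0,-60,60,10,60],
    [0,0,0,-60,60,0,60],
    [0,0,0,-60,60,0,60],
    [0,0,0,-60,60,0,60],
    [0,0,0,0,0,0,60],
    [0,0,0,0,0,0,60],
    [0,0,0,0,0,0,60]
  ]
}}

```text
time: 15.9
tool_pos: [0.467, 0.3435, 0.3246]
ee_rot: [3.141, -0.0, -0.045]
wrist_force: [-0.6, -0.2, 0.4]
width: 0.06
```

Run:
```python
from h import *
o=get_obs(); print(o["time"],np.round(o["tool_pos"],4),np.round(o["ee_rot"],3),o["width"],o["wrist_force"])
ims=[cv2.resize(snapshot(n)[a:b,c:d],(800,600),interpolation=cv2.INTER_CUBIC) for n,a,b,c,d in (("side",175,325,190,390),("top",140,290,155,355))]
cv2.imwrite("pics/r1.png",ims[0][:,:,::-1])
cv2.imwrite("pics/r2.png",ims[1][:,:,::-1])
```

```text
15.9 [0.467  0.3435 0.3246] [ 3.141 -0.    -0.045] 0.05998162716697654 [-0.55753295 -0.16539832  0.39150739]
```

View pics/r1.png

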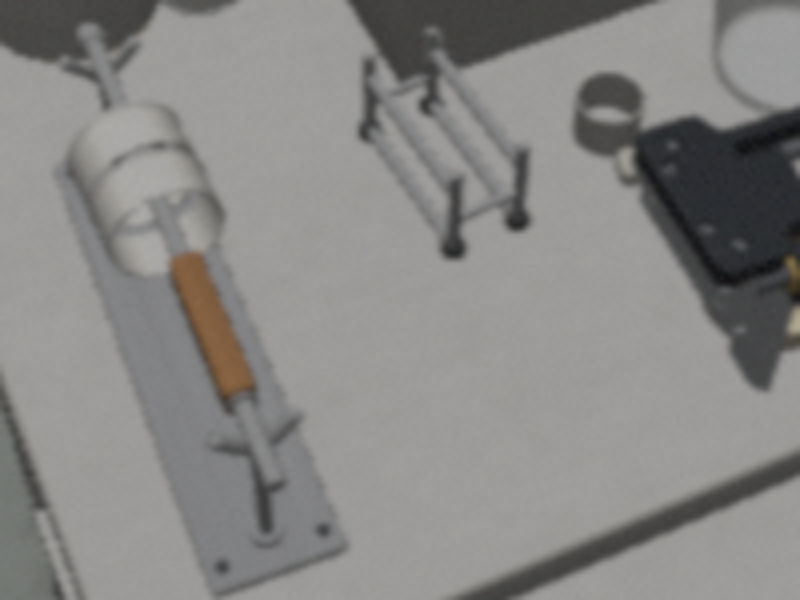

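View pics/r2.png

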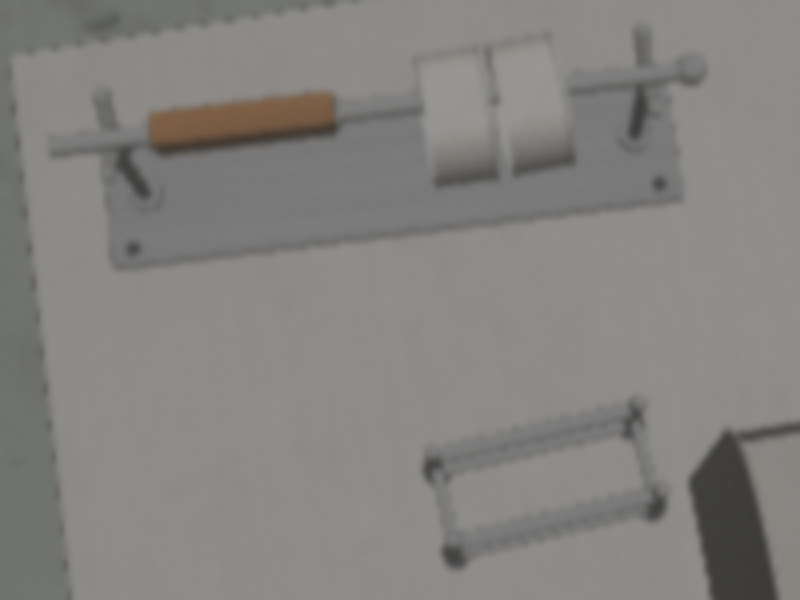

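{"name": "jog_arm", "arguments": {
  "moves": [
    [0,0,0,0,0,0,60],
    [0,0,0,0,0,0,60],
    [0,0,0,0,0,0,60],
    [0,0,0,0,0,0,60],
    [0,0,0,0,0,0,60],
    [0,0,0,0,0,0,60],
    [0,0,0,0,0,0,60],
    [0,0,0,0,0,0,60],
    [0,0,0,0,0,0,60],
    [0,0,0,0,0,0,60],
    [0,0,0,0,0,0,60],
    [0,0,0,0,0,0,60]
  ]
}}

```text
time: 17.5
tool_pos: [0.466, 0.3445, 0.3245]
ee_rot: [3.142, -0.0, -0.043]
wrist_force: [0.2, 0.3, -0.3]
width: 0.0598
```

Run:
```python
from h import *
T=(155,140)
tip=onz("top",tz((690,68),T),.105);print("tip",tip.round(3))
a=[]
for i in range(3): a.append(snapshot("top").astype(float)[145:215,165:340])
r=np.array(cv2.resize(cv2.imread("pics/r2.png"),(200,150),interpolation=cv2.INTER_AREA)[:,:,::-1],float)[5:75,10:185]
print("diffs",abs(a[0]-a[1]).mean(),abs(a[1]-a[2]).mean(),abs(a[0]-a[2]).mean(),abs(a[0]-a[2]).max(),abs(a[0]-r).mean())
n=onz("top",tz((466,105),T),.105);f=onz("top",tz((532,100),T),.105);o=np.array([.6725,.146,.105])
print("rings y rel",(n-o)[1].round(3),(f-o)[1].round(3),get_obs()["time"])
for l in("tape_roll","small_ring"):
    for c in("top","side"):
        snapshot(c);print(l,c,[(np.round(d["bbox"]),round(d["conf"],2)) for d in look_for(l,c)][:1])
print(close_job())
```

```text
tip [ 0.665 -0.072  0.105]
diffs 0.3094421768707483 0.311156462585034 0.3066938775510204 2.0 0.3436190476190476
rings y rel -0.107 -0.139 17.65
tape_roll top [(array([205., 321., 245., 358.]), 0.78)]
tape_roll side [(array([331., 191., 349., 219.]), 0.49)]
small_ring top [(array([288., 303., 308., 315.]), 0.47)]
small_ring side [(array([334., 189., 351., 214.]), 0.61)]
the job is handed in; nothing more can be done
None
```

The rod is back in both forks of the stand, the same way round, with both large rings hanging from it between the forks. I handed the job in at about 18 s of the 43 s allowed; it reports no verdict.

**What I did:** I gripped the handle and threaded the rod through both rings in the drainer with almost no contact force. I then lifted both rings clear (rod about 184 mm above the table, so the rings about 160 mm), lowered the rod into the forks and let go. Finally I pulled the arm well away.

**Last checks:**
- **Rod:** in the top and side views the tip, handle and tail are at the same pixels as at the start.
- **Rings:** their centres are about 107 and 139 mm ahead of the handle middle, against the 50 to 185 mm required. Three top pictures about 0.05 s apart differed only by noise, so they hang still.
- **Robot:** the gripper is open and clear of everything, with wrist force near zero.
- **Small ring:** it has not moved, judging by the side view.
- **Tape roll:** it has not moved, judging by its top-view box. One detection disagreed: the side view's "tape_roll" box (confidence 0.49) fell on the small ring. By then the arm was partly in front of the roll in that view, so I trusted the top view.

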